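Lift polished rollers out of the ball pan with a slotted scoop

TASK

Pick up the slotted scoop by its wooden grip and scoop both steel rollers out of the polishing pan together, so that all the ceramic balls stay in or drop back into the pan, then tip the rollers into the empty shallow dish from low down. Handle the rollers with the scoop only, never with the gripper, and leave the other things on the bench where they are. Finally stand the empty scoop upright on the bare bench.

Things in the scene. Friction and masses are not known exactly. Their poses are not given: they have to be found in the camera images.
- scoop_grip (a point): centre of the wooden grip on top of the loose slotted scoop (0.3 kg), the place to hold it. x points out of the scoop's open mouth, z up. The grip is a bar 90 mm long (x), 26 mm wide (y) and 28 mm high, its centre 106 mm above the scoop's underside; the sides are free for fingers to close across y. The bow of wire that carries its front end stands 42 mm ahead of this point
- scoop_base (a point): centre of the scoop's underside, 106 mm under and 10 mm ahead of the grip centre, same axes. From here: five level tines, 5 mm thick with 25 mm slots between, from the barred back (foot at x = -52 mm, top rail at -59 mm) to tapered 2.4 mm tips at x = +62 mm; outer width 131 mm, inside 120 mm; cheeks and back about 50 mm high; mouth (+x) and top open
- scoop: the whole scoop, wire and sheet steel with a wooden grip; same origin and axes as scoop_base. It stands level on its tines
- pan: polishing pan of dark steel, fixed, an open oblong tray on four feet; origin on the bench under its centre, x along its length, z up. Inside 270 mm (x from -135 to +135) by 150 mm (y from -75 to +75), flat floor 12 mm above the bench, upright 4 mm walls with the rim 63 mm above the bench; wire handles stick out 17 mm at both ends. The rollers lie across its +x half; the -x half holds only a few balls, so that the scoop can be lowered there with its mouth to +x
- dish: shallow grey enamelled dish, fixed and empty, an open oblong tray; origin on the bench under its centre, x along its length, z up. Inside 200 mm (x) by 166 mm (y), floor 4 mm and rim 39 mm above the bench
- roller_a: loose steel roller, body 34 mm in diameter and 80 mm long with a 12 mm journal sticking out 10 mm at each end (100 mm over all), about 0.16 kg; origin at its centre, its axis is y. Polished: it slides and rolls easily
- roller_b: second roller, the same as roller_a
- ball_0: loose ceramic polishing ball, 20 mm in diameter, 12 g; origin at its centre. Glazed and slippery, it rolls easily and drops through the scoop's 25 mm slots, but can get caught under a tine or between a tine tip and a wall or roller until the scoop is shifted
- ball_1: loose ceramic polishing ball, 20 mm in diameter, 12 g; origin at its centre. Glazed and slippery, it rolls easily and drops through the scoop's 25 mm slots, but can get caught under a tine or between a tine tip and a wall or roller until the scoop is shifted
- ball_2: loose ceramic polishing ball, 20 mm in diameter, 12 g; origin at its centre. Glazed and slippery, it rolls easily and drops through the scoop's 25 mm slots, but can get caught under a tine or between a tine tip and a wall or roller until the scoop is shifted
- ball_3: loose ceramic polishing ball, 20 mm in diameter, 12 g; origin at its centre. Glazed and slippery, it rolls easily and drops through the scoop's 25 mm slots, but can get caught under a tine or between a tine tip and a wall or roller until the scoop is shifted
- ball_4: loose ceramic polishing ball, 20 mm in diameter, 12 g; origin at its centre. Glazed and slippery, it rolls easily and drops through the scoop's 25 mm slots, but can get caught under a tine or between a tine tip and a wall or roller until the scoop is shifted
- ball_5: loose ceramic polishing ball, 20 mm in diameter, 12 g; origin at its centre. Glazed and slippery, it rolls easily and drops through the scoop's 25 mm slots, but can get caught under a tine or between a tine tip and a wall or roller until the scoop is shifted
- ball_6: loose ceramic polishing ball, 20 mm in diameter, 12 g; origin at its centre. Glazed and slippery, it rolls easily and drops through the scoop's 25 mm slots, but can get caught under a tine or between a tine tip and a wall or roller until the scoop is shifted
- key: bystander: loose T-handled quoin key, 70 x 90 x 12 mm, lying on the bench
- wood_furniture: bystander: loose wooden furniture block, 60 x 24 x 18 mm, on the bench
- long_furniture: bystander: loose metal furniture block with H ends, 50 x 82 x 26 mm, on the bench

How it is judged:
By the outcome, as a careful person would: the job done as asked, in the order asked, and still so for the second after the job is handed in, with the robot touching nothing.
It also fails if it takes over 58 s, if anything falls off the work surface, if the arm or the gripper's body presses on something with over 40 N, if the wrist force passes 120 N, or if a joint passes its speed limit or range.

ROBOT

A 6-joint arm with a two-finger parallel gripper is mounted at the origin on a cart in front of the work surface, level with it; the furniture and walls round the work are solid. World frame = base frame: x ahead of the robot, y to its left, z up, the work surface at z = 0. Lengths are in m, angles in rad, forces in N, time in s.
With the tool pointing down it reaches from about 0.35 to 0.8 m from the base axis. Payload 7.3 kg.
Tool frame: the origin (TCP) lies between the finger pads; the fingertips stand 25 mm ahead of it and the grasp point (between the pads) lies 6 mm ahead of it (r.tip_extent is the distance from the TCP to the fingertips, in m); z points along the fingers, y is the direction in which the jaws open and shut (so a half turn about z gives the same grasp; the last joint's range is limited). The gripper opens to 85 mm and grips with 20 to 120 N. Pads are 22 mm wide; open, the fingers measure 114 mm over their backs; the gripper's body (76 mm by 85 mm) begins 54 mm behind the grasp point. The pads swing forward as they close: fully open they stand 13 mm farther back than shut.
Start: joints at [-1.423, 0.342, 1.524, -0, 1.275, -0.146], TCP at [0.152, -0.503, 0.256] pointing down, gripper open.
Joint ranges: [-2.53, 2.53], [-0.77, 2.02], [0.04, 2.7], [-1, 4.14], [0.28, 2.66], [-3.11, 3.11]. Speed limits (rad/s): [2.57, 2.57, 3.14, 3.14, 3.14, 3.14].

INTERFACE

Orientations are given as a unit quaternion [x, y, z, w].
In Python, from workcell import r, command_gripper, optics gives the robot as it stands. The module is installed in compiled form; this text tells all that it offers. Calls block until the motion is done:
- r.reach(position, orientation): joint-space move of the TCP to a pose.
- r.move_straight(position, orientation=None, speed=0.15, max_force=None): straight line of the TCP; orientation=None keeps the orientation; speed is the mean speed in m/s. With max_force (N) it stops when the force on the tool has changed by that much, and returns True; else False.
- r.movej(angles): joint-space move.
- command_gripper(opening, force=None): finger opening in m; force is the grip in N (None keeps the last); returns when the fingers have stopped.
- r.hold(seconds).
- r.solve_ik(position, orientation): joint angles nearest the present ones, or None.
- r.read_state(): the state.
- optics.get_image(name): name is "scene" or "top"; returns (picture, depth): 420x560x3 uint8, red, green, blue; 420x560 float32, m along the optical axis (not along the pixel's ray), 0 where there is no reading.
- optics.camera_model(name): a dict with "K" (3x3 intrinsics, pixels), "k1" (the pictures are not rectified: a ray, as slopes to the right and down, at radius r is drawn at 1 + k1 r^2 times it, then the intrinsics apply), "R" (3x3) and "t" (3): a world point X has camera coordinates R X + t. Camera axes: x right, y down, z forward; pixel columns grow to the right and rows downward; lengths in m; the calibration is good to about 2 mm. A picture is of the moment at which its call begins. camera_model takes no time and is no camera call.
A pose or a line that the arm cannot do raises r.PlanningError and nothing moves.
- r.finish_job(): hands the job in, once; it reports no verdict.
The state is a dict: "time_s": time; "joint_positions": joint angles; "dq": joint speeds; "tau": joint torques, N m; "eef_pos": TCP position; "eef_rot": TCP orientation; "contact_force": force on the tool from outside, world axes, zero at the start; "torque": the same for the moment, N m; "grip_width": finger opening in m.
Only numpy, scipy, OpenCV 4.12 (cv2) and the standard library are available. Lean on these libraries where they do the work, as an engineer would, in place of code of your own. Each camera call takes 0.05 s, during which the arm holds its last target.

## Working session

There is one attempt and no reset: what is moved stays moved. The work goes in short steps, each a Python script; the robot and the scene stay as the last script left them, time stands still between calls to the robot, and variables do not carry over. Pictures are saved under pics/ and viewed, and the job is handed in when it is done.

```bash
mkdir -p pics; ls; cat > h.py <<'E'
import numpy as np, cv2
from workcell import r, command_gripper, optics
def snap(n,tag):
    im,d=optics.get_image(n)
    cv2.imwrite(f'pics/{tag}.png',cv2.cvtColor(im,cv2.COLOR_RGB2BGR)); np.save(f'pics/{tag}.npy',d)
    return im,d
def ray(n,u,v):
    m=optics.camera_model(n);K=np.array(m['K']);k1=m['k1'];R=np.array(m['R']);t=np.array(m['t'])
    p=cv2.undistortPoints(np.array([[[u,v]]],float),K,np.array([k1,0,0,0.]))[0,0]
    return -R.T@t, R.T@np.array([p[0],p[1],1.])
def onz(n,u,v,z):
    o,d=ray(n,u,v); return o+d*(z-o[2])/d[2]
def bydepth(n,u,v,D):
    o,d=ray(n,u,v); return o+d*D
def cloud(n,D):
    m=optics.camera_model(n);K=np.array(m['K']);R=np.array(m['R']);t=np.array(m['t'])
    h,w=D.shape; uu,vv=np.meshgrid(np.arange(w),np.arange(h))
    p=cv2.undistortPoints(np.stack([uu,vv],-1).reshape(-1,1,2).astype(float),K,np.array([m['k1'],0,0,0.]))[:,0]
    P=np.c_[p,np.ones(len(p))]*D.reshape(-1,1)
    return ((P-t)@R).reshape(h,w,3)
E
python3 - <<'E'
from h import *
for n in('scene','top'):
    snap(n,n+'0'); m=optics.camera_model(n); print(n,m)
print(r.read_state()); print(r.tip_extent)
E
```

```text
pics
scene {'K': array([[484.40663013,   0.        , 279.76614147],
       [  0.        , 484.40663013, 211.25056399],
       [  0.        ,   0.        ,   1.        ]]), 'k1': 0.008777982262472972, 'R': array([[-0.43709278,  0.89937979, -0.00811709],
       [ 0.52917725,  0.24985828, -0.81088981],
       [-0.72726978, -0.35872946, -0.58514258]]), 't': array([ 0.31736395, -0.19593013,  1.5871304 ])}
top {'K': array([[443.99615475,   0.        , 283.84859556],
       [  0.        , 443.99615475, 215.74960472],
       [  0.        ,   0.        ,   1.        ]]), 'k1': -0.10146629824274862, 'R': array([[-0.01739923, -0.99984548, -0.00250811],
       [-0.99743996,  0.01753128, -0.06932662],
       [ 0.06935988,  0.00129546, -0.99759086]]), 't': array([-0.09975988,  0.56556288,  0.95160965])}
{'time_s': 0.1, 'joint_positions': array([-1.42301874e+00,  3.42644515e-01,  1.52490292e+00,  1.46031656e-05,
        1.27539845e+00, -1.46002144e-01]), 'dq': array([-0.00133238, -0.00157238, -0.00266124, -0.00100168,  0.00264533,
       -0.00108957]), 'tau': array([ 1.72263946e-03, -4.34447837e+01, -2.46492219e+01, -2.08058100e-04,
        4.66347352e-03, -7.34470575e-06]), 'eef_pos': array([ 0.15200272, -0.50218569,  0.25570634]), 'eef_rot': array([ 9.89231153e-01,  1.46360062e-01,  6.38323468e-06, -6.76623619e-04]), 'contact_force': array([-0.44332181, -1.24155215, -0.56551746]), 'torque': array([0.00164166, 0.03372916, 0.02880471]), 'grip_width': 0.08520929499938032}
0.025
```

View pics/scene0.png

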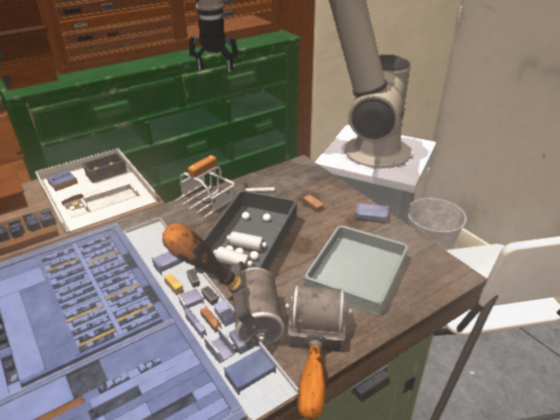

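View pics/top0.png

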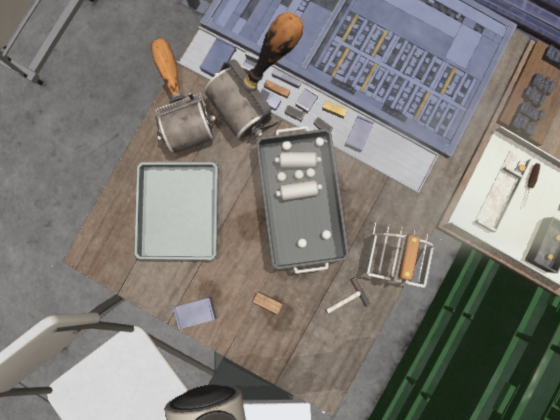

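```bash
python3 - <<'E'
import cv2
a=cv2.imread('pics/top0.png')[110:320,240:450]; cv2.imwrite('pics/t0c.png',cv2.resize(a,None,fx=2.85,fy=2.85,interpolation=cv2.INTER_CUBIC))
a=cv2.imread('pics/scene0.png')[140:300,150:360]; cv2.imwrite('pics/s0c.png',cv2.resize(a,None,fx=3.7,fy=3.7,interpolation=cv2.INTER_CUBIC))
from h import *
for u,v in [(400,255),(410,257),(298,160),(303,200),(177,210),(345,300),(267,302),(194,313)]: print(u,v,onz('top',u,v,0).round(3))
print(ray('top',0,0)[0],ray('scene',0,0)[0])
E
```

```text
400 255 [ 0.473 -0.367  0.   ]
410 257 [ 0.468 -0.39   0.   ]
298 160 [ 0.691 -0.144  0.   ]
303 200 [ 0.6   -0.153  0.   ]
177 210 [0.582 0.13  0.   ]
345 300 [ 0.376 -0.242  0.   ]
267 302 [ 0.375 -0.069  0.   ]
194 313 [0.352 0.093 0.   ]
[ 0.49637574 -0.11089228  0.98827545] [1.39667124 0.33287447 0.7723959 ]
```

View pics/t0c.png

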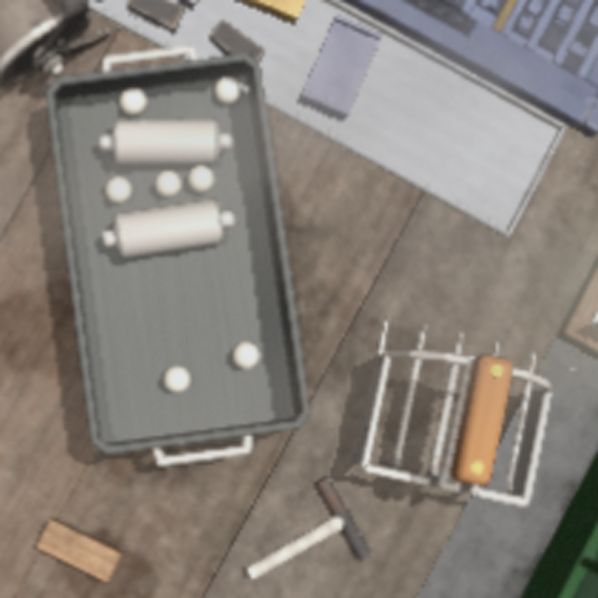

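View pics/s0c.png

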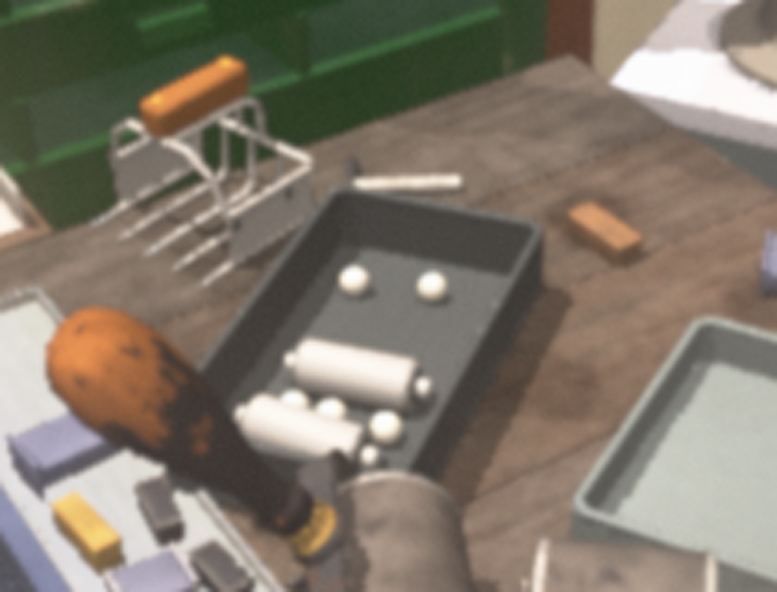

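```bash
cat >> h.py <<'E'
def rectfit(xy,ax=None):
    (c,s,a)=cv2.minAreaRect((xy*1000).astype(np.float32))
    b=cv2.boxPoints((c,s,a))
    return np.array(c)/1000,np.array(s)/1000,a
E
python3 - <<'E'
from h import *
D=np.load('pics/top0.npy'); P=cloud('top',D); D2=np.load('pics/scene0.npy');Q=cloud('scene',D2)
def sel(P,x0,x1,y0,y1,z0,z1): 
    m=(P[...,0]>x0)&(P[...,0]<x1)&(P[...,1]>y0)&(P[...,1]<y1)&(P[...,2]>z0)&(P[...,2]<z1); return m
# bench check
b=P[240:260,225:245]; print('bench z',b[...,2].mean(),b[...,2].std())
m=sel(P,.4,.82,-.3,-.03,.055,.072); print('pan',m.sum(),P[m].mean(0)); 
n,l,st,ce=cv2.connectedComponentsWithStats(m.astype(np.uint8)); print(st[1:][st[1:,4]>30])
m2=sel(P,.4,.82,-.02,.28,.03,.048); n,l,st,ce=cv2.connectedComponentsWithStats(m2.astype(np.uint8)); print('dish',st[1:][st[1:,4]>30])
im=cv2.imread('pics/top0.png'); im[m]=(0,0,255); im[m2]=(0,255,0)
m3=sel(P,.3,.9,-.35,.3,.08,.5); im[m3]=(255,0,0)
m4=sel(P,.3,.9,-.6,-.3,.09,.15); im[m4]=(255,255,0)
cv2.imwrite('pics/m.png',im)
print('tall max z', P[m3][:,2].max(), )
E
```

```text
bench z 0.007617409087676322 0.08526745844200567
pan 1366 [ 0.60673507 -0.14405832  0.06275833]
[[ 245  120   22   14   79]
 [ 255  129   94  140 1275]]
dish [[ 155  101   42   17  299]
 [ 172  137   42   17   67]
 [ 134  162   84   98 1110]]
tall max z 0.26802393179418443
```

View pics/m.png

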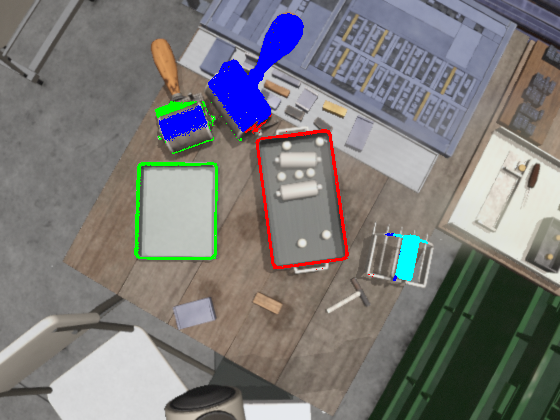

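```bash
python3 - <<'E'
from h import *
D=np.load('pics/top0.npy'); P=cloud('top',D); D2=np.load('pics/scene0.npy');Q=cloud('scene',D2)
def sel(P,x0,x1,y0,y1,z0,z1): 
    return (P[...,0]>x0)&(P[...,0]<x1)&(P[...,1]>y0)&(P[...,1]<y1)&(P[...,2]>z0)&(P[...,2]<z1)
for nm,C in(('top',P),('scene',Q)):
  b=C[sel(C,.3,.6,-.05,.02,-.03,.015)]; print(nm,'bench',np.median(b[:,2]),b[:,2].std())
  def comp(m,k=-1):
    n,l,st,ce=cv2.connectedComponentsWithStats(m.astype(np.uint8),connectivity=8); i=1+np.argmax(st[1:,4]); return l==i
  if nm=='top':
    m=comp(sel(P,.45,.82,-.3,-.03,.055,.072)); print('pan',rectfit(P[m][:,:2]),np.median(P[m][:,2]))
    m=comp(sel(P,.4,.82,-.02,.28,.03,.048)); print('dish',rectfit(P[m][:,:2]),np.median(P[m][:,2]))
  # grip: orange
  im=cv2.imread(f'pics/{nm}0.png'); hsv=cv2.cvtColor(im,cv2.COLOR_BGR2HSV)
  o=(hsv[...,0]>5)&(hsv[...,0]<22)&(hsv[...,1]>110)&sel(C,.3,.65,-.5,-.25,.085,.14); o=comp(o)
  g=C[o]; top=g[g[:,2]>np.percentile(g[:,2],90)-.004]; print('grip',rectfit(top[:,:2]),np.percentile(g[:,2],90),len(g),len(top), g.mean(0))
  # tines tips / scoop
  s=C[sel(C,.36,.60,-.5,-.28,.003,.09)]; 
  # rollers
  w=(hsv[...,1]<60)&(hsv[...,2]>150)&sel(C,.45,.78,-.25,-.06,.012,.06)
  n,l,st,ce=cv2.connectedComponentsWithStats(w.astype(np.uint8))
  for i in range(1,n):
    if st[i,4]>12:
      p=C[l==i]; print(st[i],rectfit(p[:,:2]),'z',np.percentile(p[:,2],[50,95]).round(3))
E
```

```text
top bench 0.00016192794861806593 0.0023697835768211385
pan (array([ 0.59795801, -0.1473363 ]), array([0.28112384, 0.16295544]), 6.679937362670898) 0.06296335729416919
dish (array([0.57894202, 0.12428914]), array([0.1799826 , 0.21259869]), 88.5833969116211) 0.03838972417110885
grip (array([ 0.463116  , -0.35343933]), array([0.02455239, 0.0715507 ]), 76.96829223632812) 0.12197111106992604 415 361 [ 0.46157867 -0.35256188  0.11980196]
[276 120  33  15 112] (array([ 0.7612157, -0.128173 ]), array([0.03933938, 0.06987904]), 7.177906513214111) z [0.05  0.054]
[316 137  11   9  62] (array([ 0.72709583, -0.19354153]), array([0.02202389, 0.01987399]), 66.88289642333984) z [0.029 0.033]
[282 141   9   9  63] (array([ 0.71942657, -0.11717172]), array([0.01694544, 0.01804463]), 3.1488821506500244) z [0.03  0.035]
[333 145  13   8  15] (array([ 0.71226288, -0.2352148 ]), array([0.03101645, 0.00207871]), 57.7829475402832) z [0.015 0.017]
[275 152  47  14 556] (array([ 0.68635974, -0.14353432]), array([0.03165651, 0.10218262]), 0.898727297782898) z [0.044 0.048]
[306 168  10   9  69] (array([ 0.658
[... 1372 characters left out ...]
 array([0.06891706, 0.10104071]), 10.573699951171875) z [0.041 0.047]
[262 242   5   5  18] (array([ 0.60151721, -0.10225369]), array([0.03627813, 0.00949533]), 26.32294273376465) z [0.031 0.035]
[213 245  35  19 414] (array([ 0.66747412, -0.15058195]), array([0.0765044 , 0.08947791]), 8.847521781921387) z [0.042 0.047]
[250 251   8   8  57] (array([ 0.64282916, -0.10946971]), array([0.03811557, 0.01684648]), 29.557964324951172) z [0.026 0.031]
[247 260   5   6  21] (array([ 0.68241992, -0.09730975]), array([0.01975734, 0.00839988]), 9.152313232421875) z [0.033 0.037]
[207 278  12  14  22] (array([ 0.76609631, -0.14505986]), array([0.05105014, 0.00342084]), 60.60160446166992) z [0.014 0.016]
```

```bash
python3 - <<'E'
from h import *
D=np.load('pics/top0.npy'); P=cloud('top',D)
im=cv2.imread('pics/top0.png'); hsv=cv2.cvtColor(im,cv2.COLOR_BGR2HSV)
# grip outline: saturated warm pixels in window, rays onto z=.12
m=np.zeros(im.shape[:2],np.uint8); m[225:290,393:425]=1
for s in(90,110):
  o=((hsv[...,0]>4)&(hsv[...,0]<26)&(hsv[...,1]>s)&(hsv[...,2]>90)&(m>0)).astype(np.uint8)
  o=cv2.morphologyEx(o,cv2.MORPH_OPEN,np.ones((3,3)))
  pts=np.array([onz('top',u,v,.12)[:2] for v,u in np.argwhere(o)]); c,sz,a=rectfit(pts); print(c,sz,a,len(pts))
# tips: bright pts of tines beyond front; cheek rails via colour
C=np.array([.598,-.1473]);a=np.radians(6.7);R=np.array([[np.cos(a),-np.sin(a)],[np.sin(a),np.cos(a)]])
for u,v in[(c0+4.5,r0+4) for c0,r0 in((316,137),(282,141),(306,168),(295,170),(277,172),(322,230),(298,238))]:
  w=onz('top',u,v,.022)[:2]; print('ball',w.round(4),'pan',((w-C)@R*1000).round(1))
q=(P[...,0]>.72)&(P[...,0]<.9)&(P[...,1]>-.25)&(P[...,1]<.2)
for x in np.arange(.72,.98,.04):
  s=P[(abs(P[...,0]-x)<.02)&(P[...,1]>-.25)&(P[...,1]<.25)]; 
  for y in(-.2,-.1,0,.1,.2):
    t=s[abs(s[:,1]-y)<.05]; print(round(x,2),y,t[:,2].max().round(3) if len(t) else None, end=' | ')
  print()
# scoop points, z for cheek rails ~.05
s=P[(P[...,0]>.36)&(P[...,0]<.6)&(P[...,1]<-.27)&(P[...,1]>-.46)&(P[...,2]>.04)&(P[...,2]<.065)]
print(len(s),rectfit(s[:,:2]))
E
```

```text
[ 0.47064346 -0.35480917] [0.02655966 0.08843018] 76.64417266845703 560
[ 0.46255478 -0.35270026] [0.02536839 0.06869443] 76.739013671875 400
ball [ 0.7281 -0.1937] pan [123.8 -61.3]
ball [ 0.7203 -0.1182] pan [124.8  14.6]
ball [ 0.659  -0.1699] pan [ 57.9 -29.6]
ball [ 0.6549 -0.1456] pan [56.7 -5. ]
ball [ 0.6512 -0.106 ] pan [57.6 34.8]
ball [ 0.5221 -0.2018] pan [-81.7 -45.3]
ball [ 0.5057 -0.1492] pan [-91.9   8.9]
0.72 -0.2 0.067 | 0.72 -0.1 0.069 | 0.72 0 0.083 | 0.72 0.1 0.089 | 0.72 0.2 0.06 | 
0.76 -0.2 0.066 | 0.76 -0.1 0.117 | 0.76 0 0.097 | 0.76 0.1 0.091 | 0.76 0.2 0.077 | 
0.8 -0.2 0.029 | 0.8 -0.1 0.128 | 0.8 0 0.125 | 0.8 0.1 0.089 | 0.8 0.2 0.062 | 
0.84 -0.2 0.031 | 0.84 -0.1 0.256 | 0.84 0 0.147 | 0.84 0.1 0.076 | 0.84 0.2 0.005 | 
0.88 -0.2 0.034 | 0.88 -0.1 0.268 | 0.88 0 0.119 | 0.88 0.1 0.049 | 0.88 0.2 0.05 | 
0.92 -0.2 0.031 | 0.92 -0.1 0.26 | 0.92 0 0.039 | 0.92 0.1 0.051 | 0.92 0.2 0.054 | 
0.96 -0.2 0.031 | 0.96 -0.1 0.03 | 0.96 0 0.032 | 0.96 0.1 0.046 | 0.96 0.2 0.053 | 
345 (array([ 0.46217975, -0.35411938]), array([0.13033423, 0.09106467]), 75.52722930908203)
```

```bash
cat >> h.py <<'E'
from scipy.spatial.transform import Rotation as Ro
PC=np.array([.598,-.1473]); PA=np.radians(6.7); DC=np.array([.579,.1243]); DA=np.radians(-1.4)
GRIP0=np.array([.4706,-.3548,.106]); YAW0=np.radians(-13.4)
FLIP=False
def tool(base,yaw,up=0.,ref=(0,0,0)):
    """TCP pose so that scoop-frame point ref is at 'base'; up=mouth-up pitch (rad)"""
    S=Ro.from_euler('ZY',[yaw,-up])
    T=S.as_matrix()@(np.diag([-1.,1,-1]) if FLIP else np.diag([1.,-1,-1]))
    p=np.array(base)+S.apply(np.array([-.010,0,.106+.006])-np.array(ref))
    return p,Ro.from_matrix(T).as_quat()
def pan(x,y,z):
    c,s=np.cos(PA),np.sin(PA); return np.array([PC[0]+c*x-s*y,PC[1]+s*x+c*y,z])
def dish(x,y,z):
    c,s=np.cos(DA),np.sin(DA); return np.array([DC[0]+c*x-s*y,DC[1]+s*x+c*y,z])
def scoopbase():
    st=r.read_state(); q=Ro.from_quat(st['eef_rot']).as_matrix()@(np.diag([-1.,1,-1]) if FLIP else np.diag([1.,-1,-1]))
    return st['eef_pos']-q@np.array([-.01,0,.112]), np.degrees(np.arctan2(q[1,0],q[0,0])), np.degrees(np.arcsin(q[2,0]))
TIP=(.062,0,0); BACK=(-.052,0,0)
E
python3 - <<'E'
import h; from h import *
W=[('grasp',GRIP0+[0,0,.0],YAW0,0,(-.01,0,.106)),('above',GRIP0+[0,0,.1],YAW0,0,(-.01,0,.106)),
('panin',pan(-.066,-.0025,.012),PA,0,(0,0,0)),('panhi',pan(-.066,-.0025,.15),PA,0,(0,0,0)),('panend',pan(.113,-.0025,.012),PA,0,TIP),
('tilt',pan(.1,0,.06),PA,np.radians(25),TIP),('lift',pan(.05,0,.16),PA,np.radians(20),(0,0,0)),('dishhi',dish(-.04,0,.1),DA,np.radians(15),(0,0,0)),
('dlow',dish(.025,0,.01),DA,0,TIP),('pour',dish(.025,0,.01),DA,np.radians(-35),TIP),('pour',dish(-.03,0,.02),DA,np.radians(-50),TIP)]
for f in(False,True):
  h.FLIP=f
  for n,b,y,u,ref in W:
    p,q=tool(b,y,u,ref); j=r.solve_ik(p,q); print(f,n,p.round(3),None if j is None else j.round(2))
E
```

```text
False grasp [ 0.471 -0.355  0.112] [-0.78  0.6   1.53 -0.    1.02  1.03]
False above [ 0.471 -0.355  0.212] [-0.78  0.5   1.41 -0.    1.24  1.03]
False panin [ 0.523 -0.159  0.124] [-0.43  0.52  1.64 -0.    0.98  1.02]
False panhi [ 0.523 -0.159  0.262] [-0.43  0.38  1.46 -0.    1.31  1.02]
False panend [ 0.639 -0.145  0.124] [-0.34  0.7   1.3  -0.    1.15  1.11]
False tilt [ 0.585 -0.149  0.131] [-0.49  0.47  1.81  0.48  0.55  0.59]
False lift [ 0.6   -0.147  0.262] [-0.45  0.35  1.54  0.23  0.96  0.9 ]
False dishhi [0.5   0.126 0.206] [ 0.12  0.26  1.83 -0.05  0.8   1.75]
False dlow [0.532 0.125 0.122] [ 0.09  0.52  1.64 -0.    0.98  1.69]
False pour [0.609 0.124 0.143] [0.06 0.98 0.81 0.05 1.96 1.66]
False pour [0.589 0.124 0.147] [0.05 1.1  0.67 0.07 2.24 1.67]
True grasp [ 0.471 -0.355  0.112] [-0.78  0.6   1.53 -0.    1.02 -2.11]
True above [ 0.471 -0.355  0.212] [-0.78  0.5   1.41 -0.    1.24 -2.11]
True panin [ 0.523 -0.159  0.124] [-0.43  0.52  1.64 -0.    0.98 -2.12]
True panhi [ 0.523 -0.159  0.262] [-0.43  0.38  1.46 -0.    1.31 -2.12]
True panend [ 0.639 -0.145  0.124] [-0.34  0.7   1.3  -0.    1.15 -2.03]
True tilt [ 0.585 -0.149  0.131] [-0.49  0.47  1.81  0.48  0.55 -2.56]
True lift [ 0.6   -0.147  0.262] [-0.45  0.35  1.54  0.23  0.96 -2.24]
True dishhi [0.5   0.126 0.206] [ 0.12  0.26  1.83 -0.05  0.8  -1.4 ]
True dlow [0.532 0.125 0.122] [ 0.09  0.52  1.64 -0.    0.98 -1.46]
True pour [0.609 0.124 0.143] [ 0.06  0.98  0.81  0.05  1.96 -1.49]
True pour [0.589 0.124 0.147] [ 0.05  1.1   0.67  0.07  2.24 -1.47]
```

```bash
python3 - <<'E'
from h import *
ref=(-.01,0,.106)
r.reach(*tool(GRIP0+[0,0,.1],YAW0,0,ref))
command_gripper(.06,120)
snap('scene','s1');snap('top','t1')
print(r.read_state()['time_s'],r.read_state()['eef_pos'])
a=cv2.imread('pics/s1.png')[60:240,120:330]; cv2.imwrite('pics/s1c.png',cv2.resize(a,None,fx=3.3,fy=3.3))
E
```

```text
1.9083 [ 0.47044674 -0.3550188   0.21206498]
```

View pics/s1c.png

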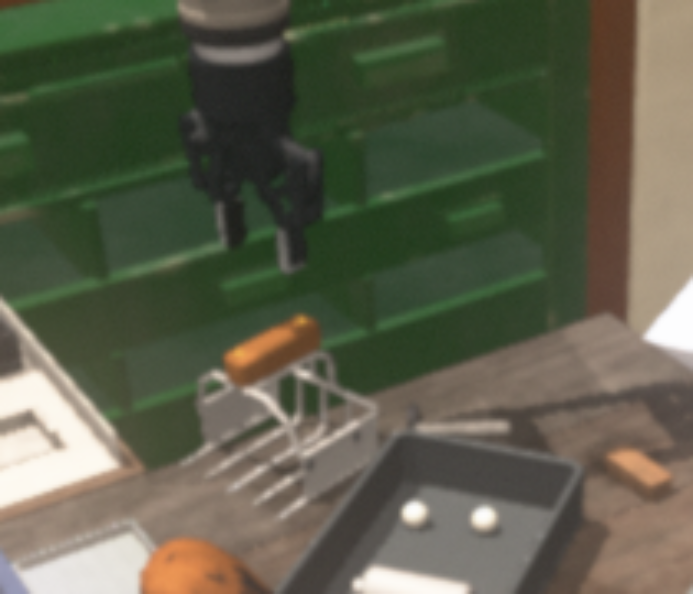

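The gripper hovers centred over the orange grip (crop ~270,350), with the jaws across its width. Descending and gripping.

```bash
python3 - <<'E'
from h import *
ref=(-.01,0,.106)
print(r.move_straight(*tool(GRIP0,YAW0,0,ref),speed=.12,max_force=10))
print('w',command_gripper(.0,110), r.read_state()['grip_width'])
print(r.move_straight(tool(GRIP0+[0,0,.13],YAW0,0,ref)[0],speed=.15))
snap('scene','s2');snap('top','t2')
s=r.read_state();print(s['time_s'],s['grip_width'],s['contact_force'],s['torque'],s['eef_pos'])
a=cv2.imread('pics/s2.png')[40:240,120:330]; cv2.imwrite('pics/s2c.png',cv2.resize(a,None,fx=3,fy=3))
a=cv2.imread('pics/t2.png')[180:320,300:500]; cv2.imwrite('pics/t2c.png',cv2.resize(a,None,fx=3,fy=3))
E
```

```text
False
w False 0.02462447175691466
False
4.4167 0.02472127355134958 [-0.12987583  0.98833181 -3.24938862] [-0.0468992  -0.03961315  0.00370404] [ 0.47019476 -0.35438901  0.24064795]
```

View pics/s2c.png

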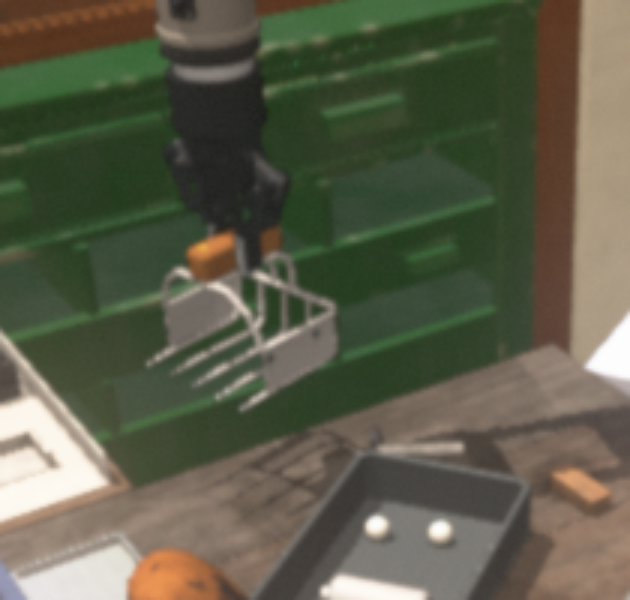

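View pics/t2c.png

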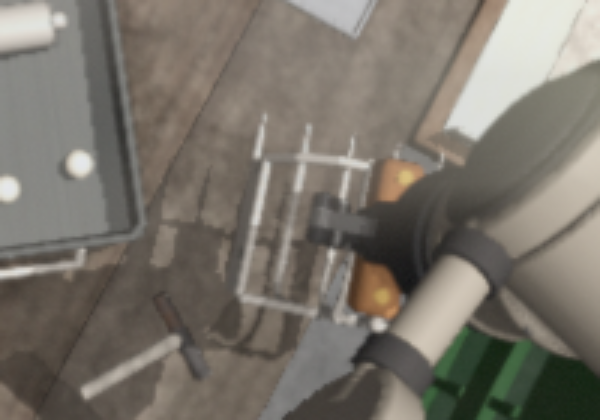

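```bash
python3 - <<'E'
from h import *
r.reach(*tool(pan(-.066,-.0025,.13),PA))
r.move_straight(*tool(pan(-.066,-.0025,.075),PA),speed=.15)
snap('scene','s3');snap('top','t3')
s=r.read_state();print(s['time_s'],s['grip_width'],scoopbase())
a=cv2.imread('pics/s3.png')[100:300,150:360]; a=cv2.resize(a,None,fx=2.9,fy=2.9)
cv2.imwrite('pics/s3c.png',a)
a=cv2.imread('pics/t3.png')[110:310,220:400]; cv2.imwrite('pics/t3c.png',cv2.resize(a,None,fx=3,fy=3))
E
```

```text
5.8583 0.024578800351188927 (array([ 0.5336753 , -0.1585554 ,  0.07627737]), np.float64(6.641761212778139), np.float64(0.12204092324058752))
```

View pics/s3c.png

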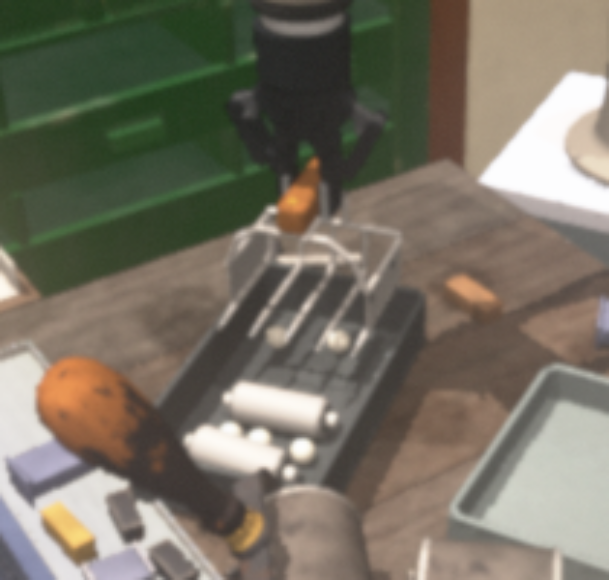

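View pics/t3c.png

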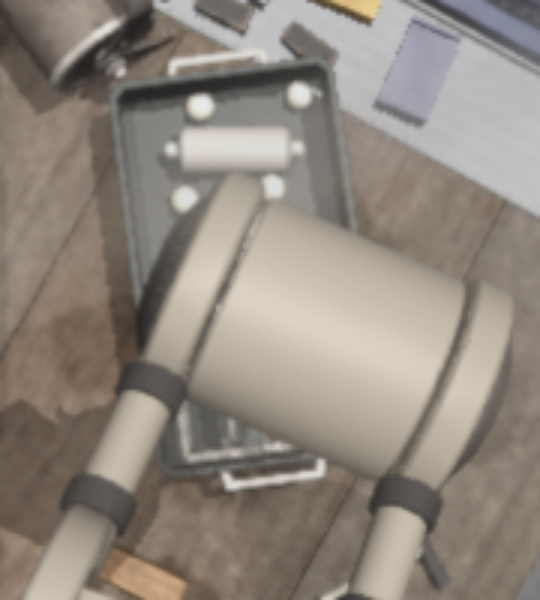

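```bash
python3 - <<'E'
from h import *
f0=r.read_state()['contact_force']
print(r.move_straight(*tool(pan(-.066,-.0025,.018),PA),speed=.1,max_force=6),scoopbase())
print(r.move_straight(*tool(pan(-.066,-.0025,.009),PA),speed=.03,max_force=5),scoopbase())
s=r.read_state();print(s['time_s'],f0,s['contact_force'],s['torque'])
snap('scene','s4')
a=cv2.imread('pics/s4.png')[150:300,160:320]; a=cv2.resize(a,None,fx=3.9,fy=3.9)
cv2.imwrite('pics/s4c.png',a)
E
```

```text
False (array([ 0.53330186, -0.15769872,  0.01860498]), np.float64(6.704975602475548), np.float64(0.0562567980181503))
True (array([ 0.53400909, -0.15826045,  0.01275155]), np.float64(6.694735293484975), np.float64(0.1623813519375967))
6.8667 [ 0.96545707 -0.04138687 -3.02116912] [-0.78176035 -0.80352681  5.26752748] [0.40057225 0.27991841 0.0504848 ]
```

View pics/s4c.png

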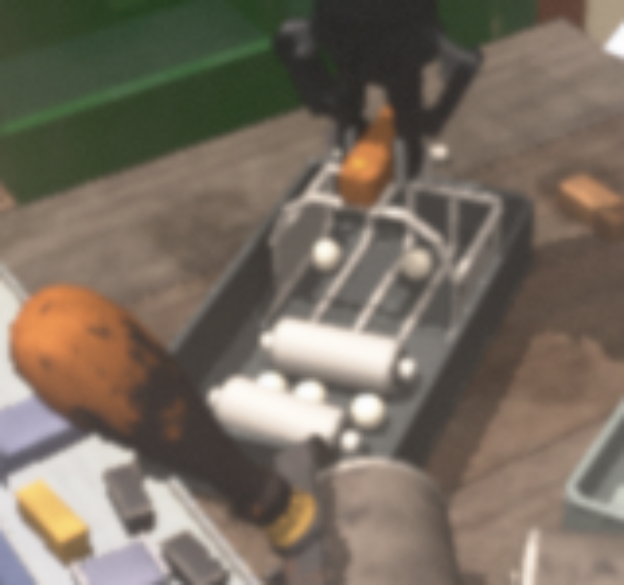

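```bash
python3 - <<'E'
from h import *
r.move_straight(*tool(pan(-.066,-.0025,.0122),PA),speed=.03)
print(r.read_state()['contact_force'])
for bx in (-.02,.02,.036,.046):
  hit=r.move_straight(*tool(pan(bx,-.0025,.0122),PA),speed=.06,max_force=22)
  b,_,_=scoopbase(); c,s=np.cos(PA),np.sin(PA); d=b[:2]-PC; print(bx,hit,(c*d[0]+s*d[1]).round(4),b[2].round(4),r.read_state()['contact_force'].round(1))
  snap('scene','s5_%d'%(bx*1000))
  if hit: break
print(r.read_state()['time_s'])
E
python3 - <<'E'
import cv2,glob,os,numpy as np
fs=sorted(glob.glob('pics/s5_*.png'),key=os.path.getmtime)
L=[cv2.resize(cv2.imread(f)[170:300,180:310],None,fx=3,fy=3) for f in fs]
while len(L)<4:L.append(np.zeros_like(L[0]))
cv2.imwrite('pics/s5m.png',cv2.resize(np.vstack([np.hstack(L[:2]),np.hstack(L[2:4])]),(600,600)))
E
```

```text
[ 0.15151107 -0.74646175  3.05932851]
-0.02 False -0.022 0.0128 [-8.6 -2.6 10.6]
0.02 False 0.0175 0.0129 [-9.3 -4.7 11.4]
0.036 False 0.035 0.0128 [-4.8 -3.7  7.8]
0.046 False 0.0453 0.0128 [-3.6 -3.7  6.3]
9.8333
```

View pics/s5m.png

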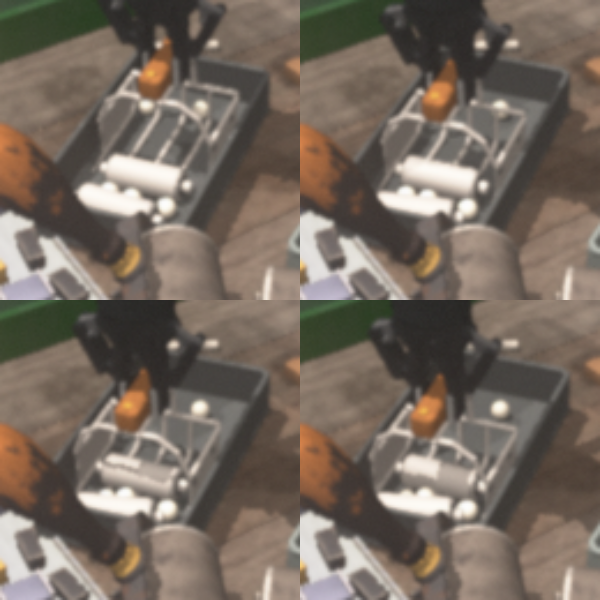

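```bash
python3 - <<'E'
from h import *
for bx in (.052,.058):
  hit=r.move_straight(*tool(pan(bx,-.0025,.0122),PA),speed=.03,max_force=20)
  b,_,_=scoopbase(); c,s=np.cos(PA),np.sin(PA); d=b[:2]-PC; print(bx,hit,(c*d[0]+s*d[1]).round(4),b[2].round(4),r.read_state()['contact_force'].round(1))
  if hit: break
snap('scene','s6');snap('top','t6')
print(r.read_state()['time_s'])
a=cv2.imread('pics/s6.png')[180:290,190:310]; a=cv2.resize(a,None,fx=5,fy=5,interpolation=cv2.INTER_CUBIC)
cv2.imwrite('pics/s6c.png',a)
a=cv2.imread('pics/t6.png')[110:290,220:400]; cv2.imwrite('pics/t6c.png',cv2.resize(a,None,fx=3,fy=3))
E
```

```text
0.052 False 0.0504 0.0128 [-6.8 -4.2  8.5]
0.058 False 0.056 0.0129 [-8.  -4.1  9. ]
10.6333
```

View pics/s6c.png

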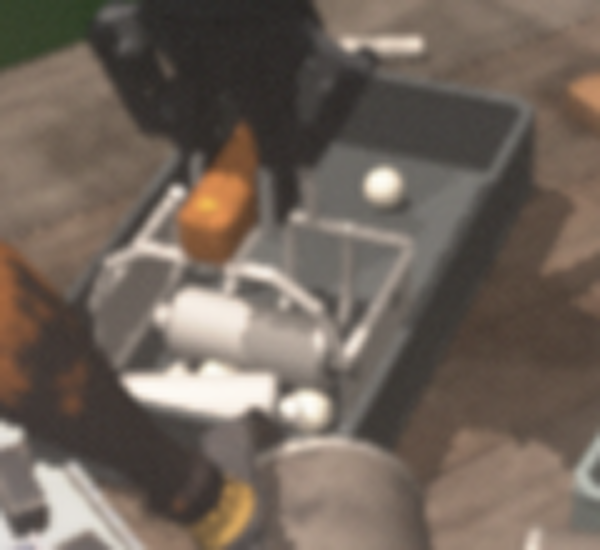

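View pics/t6c.png

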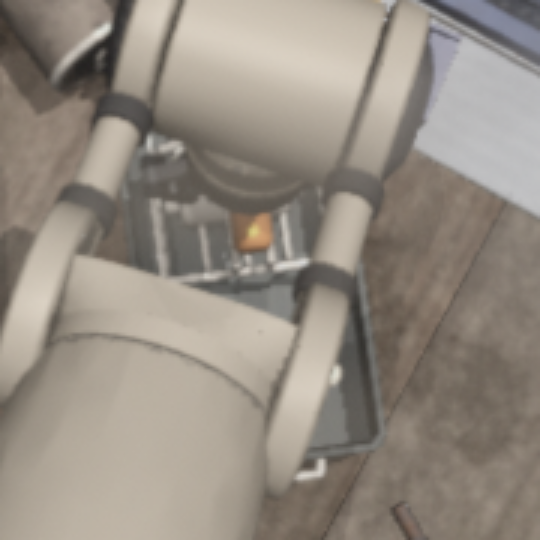

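```bash
cat >> h.py <<'E'
def whites(tag,n='scene',zoff=(.03,.075),off=.0,smax=60,vmin=120):
    C=cloud(n,np.load(f'pics/{tag}.npy')); im=cv2.imread(f'pics/{tag}.png'); hsv=cv2.cvtColor(im,cv2.COLOR_BGR2HSV)
    c,s=np.cos(PA),np.sin(PA); X=C[...,0]-PC[0];Y=C[...,1]-PC[1]
    x=c*X+s*Y;y=-s*X+c*Y
    m=(abs(x)<.134)&(abs(y)<.074)&(C[...,2]>zoff[0])&(C[...,2]<zoff[1])&(hsv[...,1]<smax)&(hsv[...,2]>vmin)
    return m,x,y,C[...,2]
E
python3 - <<'E'
from h import *
m,x,y,z=whites('s6')
for yy in np.arange(-.05,.06,.01):
  k=m&(abs(y-yy)<.005)
  if not k.any(): continue
  xs=x[k];zs=z[k]; print(round(yy,3),[ (round(float(a),3),round(float(b),3)) for a,b in sorted(zip(xs,zs))][::4])
E
```

```text
-0.05 [(0.049, 0.039), (0.057, 0.038)]
-0.04 [(0.048, 0.049), (0.056, 0.049), (0.061, 0.05), (0.063, 0.042), (0.07, 0.039), (0.112, 0.046)]
-0.03 [(0.042, 0.047), (0.051, 0.051), (0.053, 0.051), (0.055, 0.049), (0.058, 0.05), (0.061, 0.049), (0.064, 0.047), (0.065, 0.041), (0.066, 0.04), (0.068, 0.039), (0.068, 0.039), (0.069, 0.038), (0.07, 0.039), (0.105, 0.045), (0.111, 0.048), (0.115, 0.046), (0.119, 0.049)]
-0.02 [(0.042, 0.047), (0.048, 0.051), (0.054, 0.05), (0.056, 0.05), (0.059, 0.05), (0.06, 0.052), (0.062, 0.047), (0.064, 0.047), (0.066, 0.042), (0.067, 0.031), (0.068, 0.045), (0.069, 0.034), (0.069, 0.039), (0.072, 0.037), (0.102, 0.046), (0.109, 0.049), (0.112, 0.049), (0.114, 0.045), (0.117, 0.048), (0.12, 0.047)]
-0.01 [(-0.006, 0.048), (0.048, 0.047), (0.052, 0.052), (0.056, 0.048), (0.058, 0.052), (0.062, 0.046), (0.062, 0.047), (0.064, 0.047), (0.066, 0.046), (0.067, 0.039), (0.068, 0.038), (0.07, 0.034), (0.07, 0.034), (0.077, 0.037), (0.081, 0.035), (0.097, 0.044), (0.102, 0.046), (0.107, 0.047), (0.11, 0.049), (0.112, 0.047), (0.114, 0.046), (0.117, 0.046)]
0.0 [
[... 1414 characters left out ...]
.043), (-0.0, 0.065), (-0.0, 0.039), (0.002, 0.033), (0.049, 0.05), (0.055, 0.048), (0.059, 0.048), (0.061, 0.041), (0.062, 0.047), (0.064, 0.047), (0.066, 0.045), (0.068, 0.035), (0.068, 0.034), (0.069, 0.037), (0.07, 0.04), (0.086, 0.042), (0.093, 0.048), (0.094, 0.044), (0.098, 0.047), (0.1, 0.051), (0.103, 0.048), (0.103, 0.043), (0.107, 0.046)]
0.04 [(-0.006, 0.064), (-0.003, 0.062), (-0.002, 0.061), (0.045, 0.043), (0.051, 0.051), (0.059, 0.048), (0.063, 0.045), (0.065, 0.037), (0.068, 0.036), (0.07, 0.032), (0.079, 0.031), (0.081, 0.03), (0.089, 0.036), (0.095, 0.038), (0.098, 0.04), (0.1, 0.035)]
0.05 [(-0.011, 0.061), (-0.004, 0.065), (-0.002, 0.067), (0.083, 0.074), (0.085, 0.069)]
```

```bash
python3 - <<'E'
from h import *
bx=.063
hit=r.move_straight(*tool(pan(bx,-.0025,.0122),PA),speed=.03,max_force=20)
b,_,_=scoopbase(); c,s=np.cos(PA),np.sin(PA); d=b[:2]-PC; x=(c*d[0]+s*d[1]); y=-s*d[0]+c*d[1]; print(hit,x.round(4),y.round(4),b[2].round(4),r.read_state()['contact_force'].round(1))
bk=x-.052
for a,z in((6,.0135),(12,.0145),(20,.016)):
  h=r.move_straight(*tool(pan(bk,-.0025,z),PA,np.radians(a),BACK),speed=.04,max_force=25); print(h,r.read_state()['contact_force'].round(1),scoopbase()[2])
snap('scene','s7');snap('top','t7')
print(r.read_state()['time_s'])
a=cv2.imread('pics/s7.png')[180:290,190:310]; a=cv2.resize(a,None,fx=5,fy=5,interpolation=cv2.INTER_CUBIC)
cv2.imwrite('pics/s7c.png',a)
E
```

```text
False 0.0613 -0.0036 0.0128 [-5.5 -5.2  7.9]
False [-2.8 -0.5 -6.2] 5.785888644424117
False [ 0.6  0.2 -6.9] 11.944535192808432
False [ 0.2 -0.  -5.8] 19.98476980944648
12.6083
```

View pics/s7c.png

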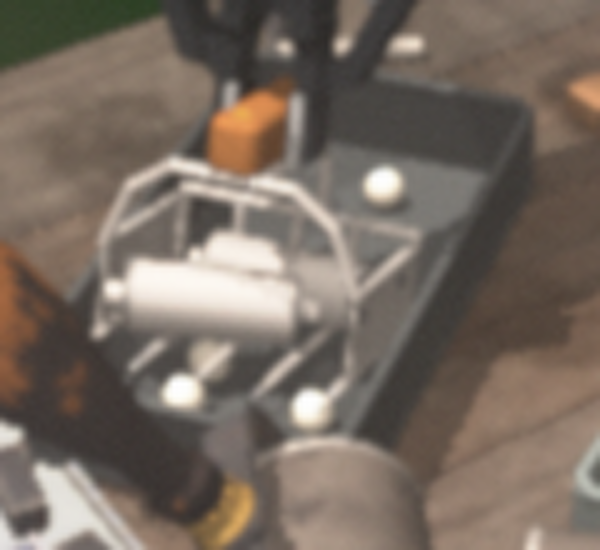

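```bash
python3 - <<'E'
from h import *
a=np.radians(20)
r.move_straight(*tool(pan(.0,-.0025,.05),PA,a,BACK),speed=.08)
r.move_straight(*tool(pan(-.03,-.0025,.11),PA,a,BACK),speed=.1)
for k in(1,-1,1,-1): r.move_straight(*tool(pan(-.03,-.0025+.004*k,.11),PA,a,BACK),speed=.08)
r.move_straight(*tool(pan(-.03,-.0025,.11),PA,a,BACK),speed=.08)
s=r.read_state();print(s['time_s'],s['contact_force'].round(2),s['grip_width'],scoopbase())
snap('scene','s8');snap('top','t8')
x=cv2.imread('pics/s8.png')[120:290,180:330]; cv2.imwrite('pics/s8c.png',cv2.resize(x,None,fx=3.5,fy=3.5,interpolation=cv2.INTER_CUBIC))
x=cv2.imread('pics/t8.png')[110:290,220:400]; cv2.imwrite('pics/t8c.png',cv2.resize(x,None,fx=3,fy=3))
E
```

```text
15.2667 [-0.42  0.88 -6.54] 0.02456285203664868 (array([ 0.61689037, -0.14714685,  0.12773729]), np.float64(6.715819897459458), np.float64(19.9897566478627))
```

View pics/s8c.png

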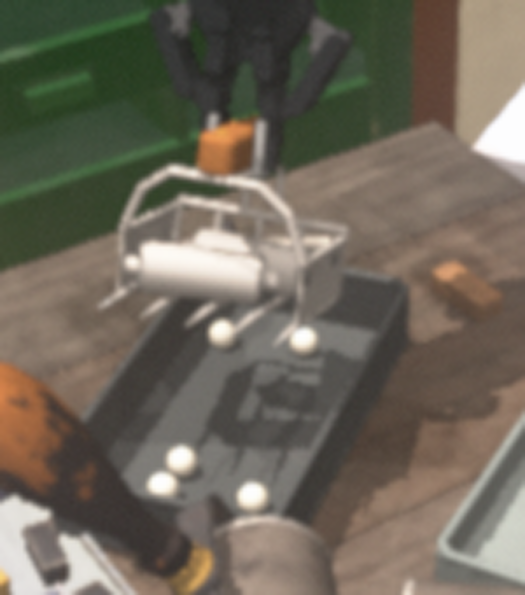

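View pics/t8c.png

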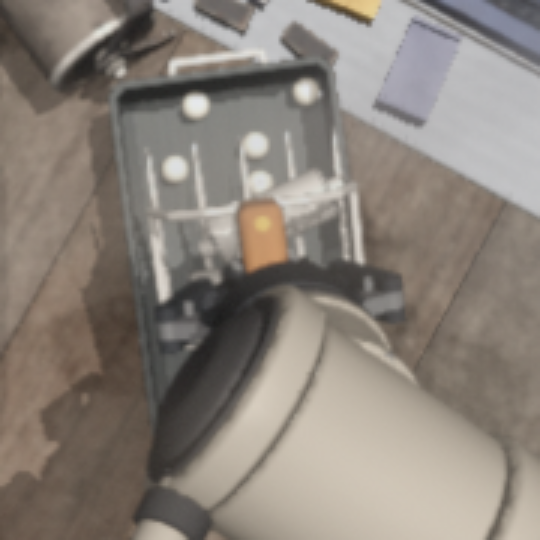

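```bash
python3 - <<'E'
from h import *
for n,off,sc,pts in(('scene',(180,120),3.5,[(222,333),(303,340),(180,460),(162,485),(252,495),(210,240)]),('top',(220,110),3,[(195,105),(305,90),(255,145),(175,168),(262,180),(207,245),(180,190)])):
  D=np.load('pics/%s8.npy'%n[0]);C=cloud(n,D)
  for u,v in pts:
    uu,vv=off[0]+u/sc,off[1]+v/sc; p=C[int(vv)-1:int(vv)+2,int(uu)-1:int(uu)+2].reshape(-1,3); p=np.median(p,0)
    d=p[:2]-PC;c,s=np.cos(PA),np.sin(PA); print(n,(u,v),'panxy',round(c*d[0]+s*d[1],3),round(-s*d[0]+c*d[1],3),'z',p[2].round(3))
E
```

```text
scene (222, 333) panxy -0.075 -0.047 z 0.028
scene (303, 340) panxy -0.089 0.013 z 0.028
scene (180, 460) panxy 0.066 -0.017 z 0.029
scene (162, 485) panxy 0.093 -0.018 z 0.03
scene (252, 495) panxy 0.083 0.044 z 0.03
scene (210, 240) panxy -0.023 -0.025 z 0.15
top (195, 105) panxy 0.123 0.018 z 0.031
top (305, 90) panxy 0.123 -0.061 z 0.032
top (255, 145) panxy 0.088 -0.021 z 0.033
top (175, 168) panxy 0.079 0.039 z 0.031
top (262, 180) panxy 0.062 -0.022 z 0.031
top (207, 245) panxy 0.007 0.026 z 0.151
top (180, 190) panxy 0.066 0.037 z 0.012
```

```bash
python3 - <<'E'
from h import *
a=np.radians(20)
r.move_straight(*tool(dish(-.078,0,.11),DA,a,BACK),speed=.13)
r.move_straight(*tool(dish(-.078,0,.05),DA,np.radians(14),BACK),speed=.1)
s=r.read_state();print(s['time_s'],s['contact_force'].round(2),s['grip_width'],scoopbase())
snap('scene','s9');snap('top','t9')
x=cv2.imread('pics/s9.png')[150:330,270:430]; x=cv2.resize(x,None,fx=3,fy=3,interpolation=cv2.INTER_CUBIC)
y=cv2.imread('pics/t9.png')[110:290,120:220]; y=cv2.resize(y,None,fx=3,fy=3); cv2.imwrite('pics/9c.png',np.hstack([x,y]))
E
```

```text
18.4917 [ 0.17 -0.08 -5.98] 0.02441545755510203 (array([0.55181444, 0.12496269, 0.06293259]), np.float64(-1.4024775698459009), np.float64(14.047556547642387))
```

View pics/9c.png

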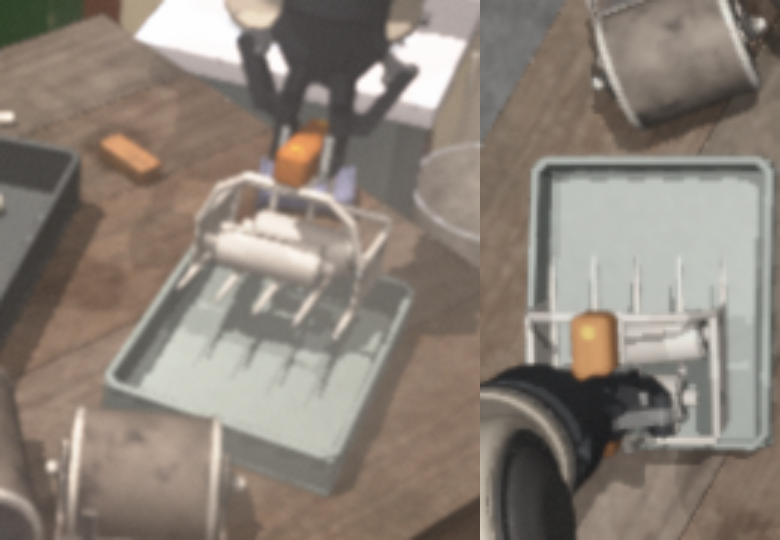

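```bash
python3 - <<'E'
from h import *
def F(): s=r.read_state(); return s['time_s'],s['contact_force'].round(1),scoopbase()[0].round(4),scoopbase()[2].round(1)
print(r.move_straight(*tool(dish(-.078,0,.012),DA,np.radians(10),BACK),speed=.08,max_force=6),F())
# to level-ish: tip low
print(r.move_straight(*tool(dish(.034,0,.014),DA,np.radians(2),TIP),speed=.05,max_force=8),F())
for a,x in((-4,.034),(-9,.032),(-15,.028)):
  print(r.move_straight(*tool(dish(x,0,.011),DA,np.radians(a),TIP),speed=.05,max_force=12),F())
snap('scene','s10')
r.hold(.3)
snap('scene','s11')
x=[cv2.resize(cv2.imread('pics/%s.png'%t)[170:330,290:420],None,fx=3,fy=3) for t in('s10','s11')]; cv2.imwrite('pics/10c.png',np.hstack(x))
E
```

```text
False (19.2417, array([ 0.1,  0. , -6. ]), array([0.5524, 0.125 , 0.0211]), np.float64(10.0))
False (19.7, array([-0.5, -0.6, -6.6]), array([0.5512, 0.125 , 0.012 ]), np.float64(2.1))
False (20.1, array([-0.8,  0.4, -6.7]), array([0.5508, 0.125 , 0.0152]), np.float64(-3.9))
False (20.45, array([-0.5,  0.2, -4.3]), array([0.5493, 0.1251, 0.0204]), np.float64(-8.9))
False (20.8083, array([-0.5, -0. , -2.7]), array([0.5471, 0.1251, 0.0268]), np.float64(-14.9))
```

View pics/10c.png

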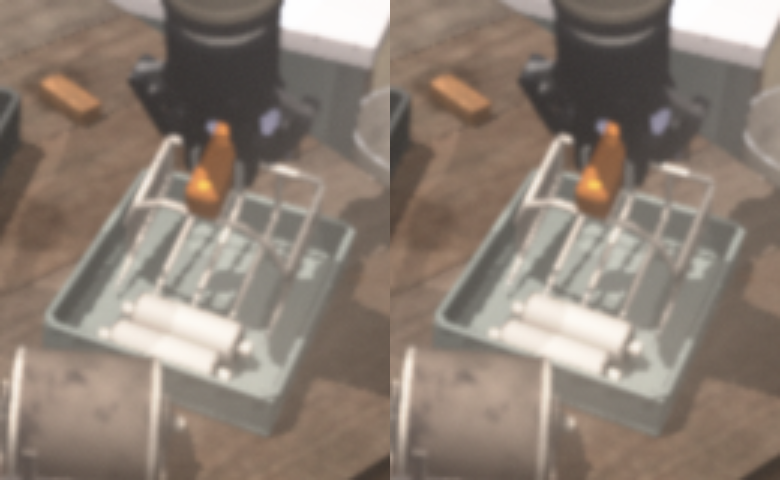

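```bash
python3 - <<'E'
from h import *
a=np.radians(-15)
r.move_straight(*tool(dish(.02,0,.035),DA,a,TIP),speed=.08)
r.move_straight(*tool(dish(.02,0,.13),DA,a,TIP),speed=.15)
BASE0=GRIP0+Ro.from_euler('Z',YAW0).apply([.01,0,0]); 
r.move_straight(*tool([.5,0.0,.15],np.radians(-5),0),speed=.2)
snap('scene','s12');snap('top','t12')
r.reach(*tool([BASE0[0],BASE0[1],.13],YAW0,0))
s=r.read_state();print(s['time_s'],s['contact_force'].round(2),scoopbase())
snap('top','t13')
x=cv2.imread('pics/s12.png')[150:330,180:430];cv2.imwrite('pics/12c.png',cv2.resize(x,None,fx=3,fy=3))
x=cv2.imread('pics/t13.png')[110:330,130:450];cv2.imwrite('pics/13c.png',cv2.resize(x,None,fx=2.4,fy=2.4))
E
```

```text
24.7583 [ 0.23 -0.17 -2.67] (array([ 0.48098511, -0.35581193,  0.13011164]), np.float64(-13.316841088739807), np.float64(0.006685439926433592))
```

View pics/12c.png

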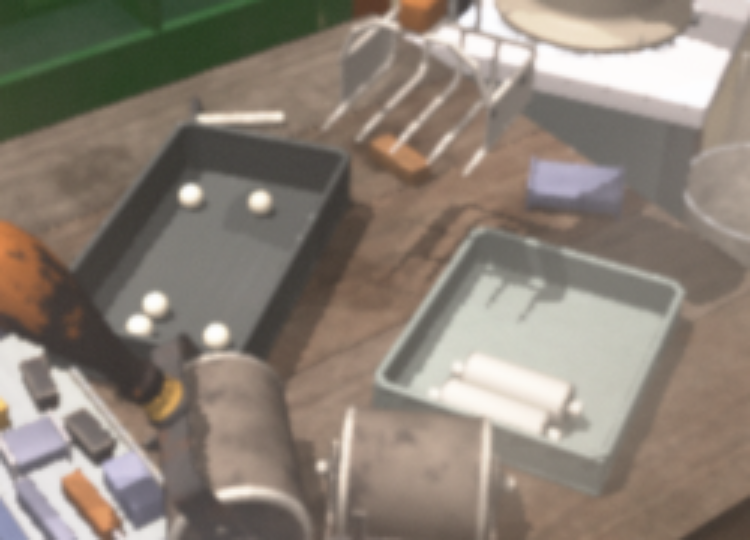

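View pics/13c.png

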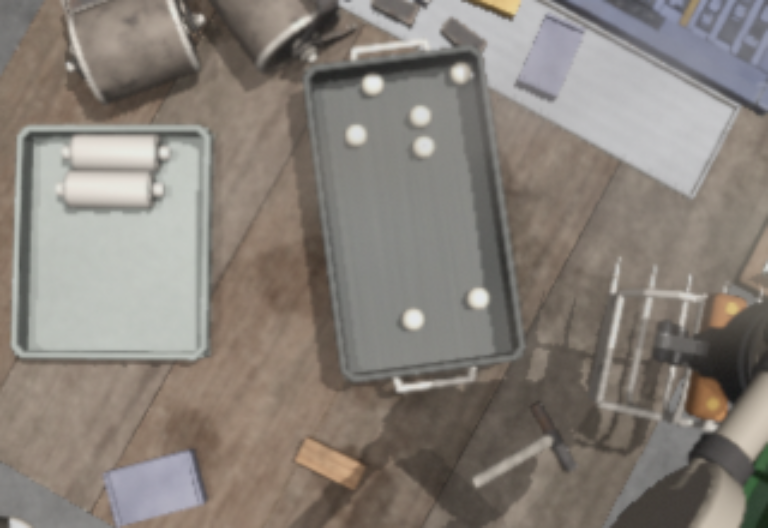

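Both rollers lie in the dish (crop ~115,153 and ~110,190). All seven balls are in the pan: two at (412,320) and (478,298), five at the far end. The bystanders haven't moved. The next step is standing the scoop on its original bare spot.

```bash
python3 - <<'E'
from h import *
B=scoopbase()[0]; B=GRIP0+Ro.from_euler('Z',YAW0).apply([.01,0,0])
r.move_straight(*tool([B[0],B[1],.012],YAW0,0),speed=.12)
print(r.move_straight(*tool([B[0],B[1],-.004],YAW0,0),speed=.02,max_force=3),scoopbase(),r.read_state()['contact_force'])
command_gripper(.06)
print(scoopbase()[0])
p,q=tool([B[0],B[1],0],YAW0,0)
r.move_straight(p+[0,0,.15],q,speed=.12)
r.reach([.30,-.45,.3],q)
snap('scene','s14');snap('top','t14'); print(r.read_state()['time_s'])
x=cv2.imread('pics/s14.png')[120:320,150:430];cv2.imwrite('pics/14s.png',cv2.resize(x,None,fx=2.7,fy=2.7))
x=cv2.imread('pics/t14.png')[110:330,130:450];cv2.imwrite('pics/14t.png',cv2.resize(x,None,fx=2.4,fy=2.4))
a=cv2.imread('pics/t0.png') if 0 else cv2.imread('pics/top0.png')
d=cv2.absdiff(a,cv2.imread('pics/t14.png')).max(2)
for nm,(u,v) in dict(key=(345,300),wood=(267,302),long=(194,313)).items(): print(nm,d[v-18:v+18,u-22:u+22].mean())
E
```

```text
True (array([ 0.48020251, -0.35729384,  0.00074064]), np.float64(-13.40489408005245), np.float64(-0.004380926669180107)) [-0.85890828 -0.78040799  3.65498923]
[ 4.79414640e-01 -3.56321182e-01 -4.55403698e-04]
29.275
key 1.0625
wood 1.1313131313131313
long 0.9804292929292929
```

View pics/14s.png

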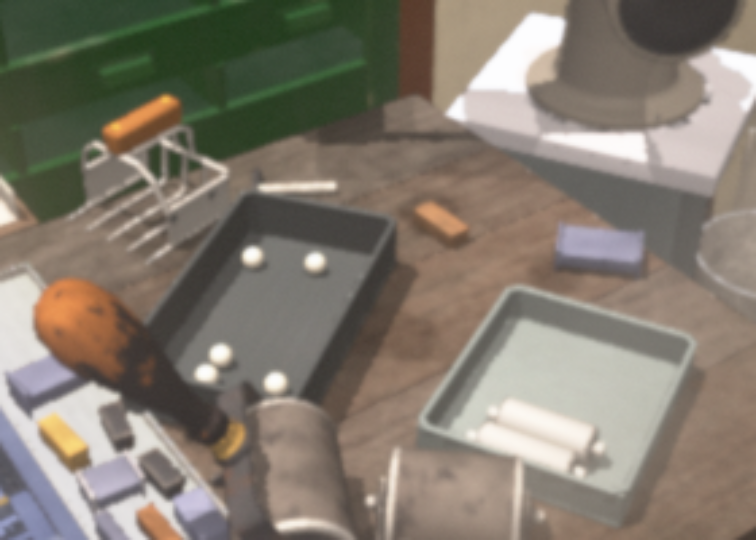

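View pics/14t.png

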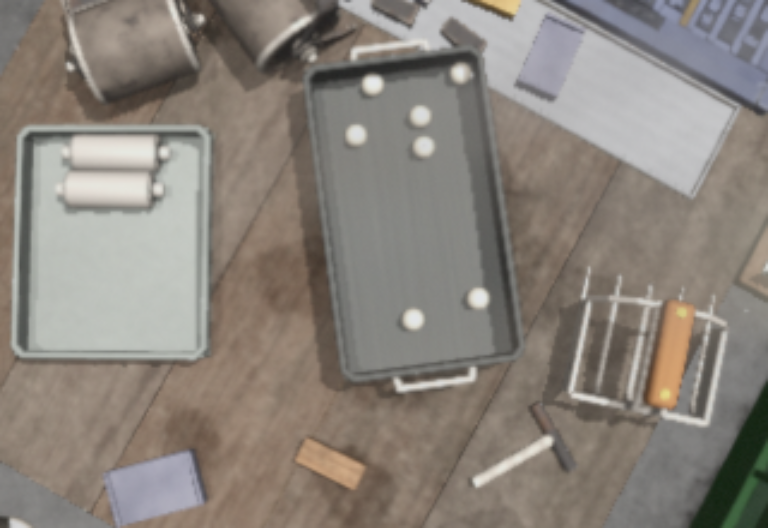

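The scoop stands level and empty on the bare bench, both rollers are in the dish, and all seven balls are in the pan. The bystanders match the first picture.

```bash
python3 -c "
from h import *
print(r.read_state()['contact_force']); print(r.finish_job())"
```

```text
[-0.53430474  1.05807341  0.51107768]
the job is handed in; nothing more can be done
None
```

The job is done and handed in after about 29 s of robot time, well under the 58 s limit. I gripped the scoop by its wooden grip and lifted both rollers out of the pan together, touching them only with the scoop. I then tipped them into the dish with the tine tips about 7 mm above its floor, and stood the scoop back on its original bare spot.

My last pictures from both cameras showed:
- **Rollers:** both lie in the dish against its far wall.
- **Balls:** all seven are in the pan in the top view. The scene view shows only five or six because a brayer handle hides the far corner.
- **Scoop:** it is empty, upright and released, with the arm clear of everything.
- **Bystanders:** the key and both furniture blocks match the first picture.

No check failed. In the moves I monitored, the measured tool force stayed under about 16 N and no force stop tripped, apart from the two gentle touchdowns that were meant to stop on contact.

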